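Start and drive home the orange lamp bolt

ROBOT

A 6-joint arm with a two-finger parallel gripper is mounted at the origin on the work surface. World frame = base frame: x ahead of the robot, y to its left, z up, the work surface at z = 0. Lengths are in m, angles in degrees, forces in N, time in s.
With the tool pointing down it reaches from about 0.35 to 0.975 m from the base axis. Payload 17.4 kg.
Tool frame: the origin (TCP) lies between the finger pads; the fingertips stand 11 mm ahead of it and the grasp point (between the pads) lies 8 mm behind it (tcp_to_tips is the distance from the TCP to the fingertips, in m); z points along the fingers, x is the direction in which the jaws open and shut, and the axes are right-handed (so a half turn about z gives the same grasp; the last joint's range is limited). The gripper opens to 85 mm and grips with 20 to 120 N. Pads are 22 mm wide; open, the fingers measure 114 mm over their backs; the gripper's body (76 mm by 85 mm) begins 54 mm behind the grasp point. The pads swing forward as they close: fully open they stand 13 mm farther back than shut.
Start: joints at [-75.905, 6.646, 82.598, -0, 90.757, -2.166], TCP at [0.189, -0.648, 0.242] pointing down, gripper open.
Joint ranges: [-162.19, 162.19], [-47.58, 125.68], [4.15, 143.07], [-65.23, 245.23], [0.69, 171.88], [-170.13, 170.13]. Speed limits (degrees/s): [108.29, 108.29, 127.2, 180, 180, 180].

INTERFACE

Orientations are given as a 3x3 rotation matrix whose columns are the frame's x, y, z axes.
In Python, from workcell import * gives the robot as it stands.
- The arm moves only by the tool arm_command, never from a script. Its argument "targets" is a list of rows, each a list of 3 entries, a list of its own where there are three numbers: the opening, from -1 (shut) to 1 (fully open), then the shift along the tool's x, y, z in units of 50 mm (1.0 is 50 mm), then the turn, a rotation vector about the tool's x, y, z in units of 8 degrees (1.0 is 8 degrees). In form: [[grip, [tx, ty, tz], [ax, ay, az]], ...]. A call has 1 to 5 rows; each row is the pose to reach, as a shift and turn from the pose commanded when the call began, along the tool's axes at that moment; what a row does not reach only later rows make up. A row lasts 1/10 s, in which the tool goes at most 50 mm and 8.59 degrees, less where a joint would pass 70% of its speed; a pose out of reach is approached as far as the arm can. A call with a gripper value outside its range is refused whole. The fingers move at their own pace and stop on an object; the grip force is fixed at half the most. Time passes only in rows, so rows that repeat a pose let the fingers close. It gives the time, the measured TCP pose, the force and the opening at its end, in the units of the state.
- get_obs(): the state, without advancing time (a new reading comes with each control period).
- snapshot(name): name is "scene" or "top"; returns a dict with "color" (480x640x3 uint8, red, green, blue), "fx", "fy", "cx", "cy" (pixels), "extrinsics" (4x4, takes a point from camera to world coordinates). Camera axes: x right, y up, looking along -z (the intrinsics and any distortion apply to the point x, -y, -z); pixel columns grow to the right and rows downward; lengths in m; the calibration is good to about 2 mm. A picture is of the moment at which its call begins. There is no depth.
- hand_in(): hands the job in, once; it reports no verdict.
The state is a dict: "t": time; "qpos": joint angles; "joint_velocities": joint speeds; "joint_efforts": joint torques, N m; "position": TCP position; "eef_rot": TCP orientation; "force": force on the tool from outside, world axes, zero at the start; "moment": the same for the moment, N m; "grip_width": opening from 0.0 (shut) to 1.0 (fully open).
Only numpy, scipy, OpenCV 4.12 (cv2) and the standard library are available. Lean on these libraries where they do the work, as an engineer would, in place of code of your own. Each camera call takes 0.05 s, during which the arm holds its last target. There are 200 camera calls.

TASK

On the table stand three small stage lamps, and the orange T-bar bolt of one still stands proud on its collar with the thread not caught. Turn the orange bolt backward (counter-clockwise seen from above) until its thread start drops into the slot, pause there a moment, then drive it forward (clockwise) until it is fully home, its bar in line with the two green marks, and let go.

Things in the scene. Friction and masses are not known exactly. Their poses are not given: they have to be found in the camera images.
- bolt_bar (a point): Centre of the orange T-bar head of the loose bolt: bar 60 mm long (x), 16 thick (y), 28 high (z up); a half turn looks the same. At the start it stands proud and upright, this point 105 mm above the table, bar 0 to 25 degrees counter-clockwise of the green marks. Dropped into the slot: 90 mm. Fully home: 86 mm. It turns easily, stays where left and weighs about 0.2 kg.
- bolt_lugs (a point): The bolt's two opposite thread lugs, underside centre, 45 mm below the bar's centre. Lugs lie along the bar (x): 48 mm tip to tip, 10 wide, 6 high. Below them 30 mm of shank, 20 mm diameter, with 2 mm play all round in the collar's bore.
- collar_rim (a point): Centre of the collar's rim, 60 mm above the table; collar dark steel, 72 mm across. With the bar along the white marks (within about 11 degrees) the lugs fall through by their own weight, 15 mm; held tight, lower it 15 mm. Then 60 degrees clockwise runs 4 mm down a ramp to an end stop about 6 degrees past the green marks. On the rim, 4 mm teeth stop it turning forward to a slot.
- foot: Fixed dark steel base plate with the collar and amber lamp. Origin on the table on the bolt's axis, z up. Its x axis, both ways, points to the two green marks (home; on collar and plate); the two white marks (slot) lie 60 degrees counter-clockwise of them. Plate x -55 to 55, y -55 to 195 mm; lamp 125 mm high at y 80 to 190. The other two lamps, with blue and black bolts, are already done.
There are look-alikes about, which are no part of the job. Of the things like the part that bears bolt_bar, leave any that is turquoise; of the rest the smaller one is meant.

How it is judged:
By the outcome, as a careful person would: the job done as asked, in the order asked, and still so for the second after the job is handed in, with the robot touching nothing.
It also fails if it takes over 32 s, if anything falls off the work surface, if the arm or the gripper's body presses on something with over 40 N, if the wrist force passes 120 N, or if a joint passes its speed limit or range.

## Working session

There is one attempt and no reset: what is moved stays moved. The work goes in short steps, Python scripts to look and compute and a tool call to move; the robot and the scene stay as the last step left them, time stands still between calls to the robot, and variables do not carry over. Pictures are saved under pics/ and viewed, about 8 in all and at most 12, crops included, and the job is handed in when it is done.

Besides the shell and the picture viewer there is one more tool, called after "Emit:" by a JSON object that holds its "api" and its "payload". arm_command: Moves the arm, as the interface text tells. Its arguments: {"type":"object","properties":{"targets":{"type":"array"}},"required":["targets"]}

```bash
mkdir -p pics; ls; python3 - <<'E'
from workcell import *
import cv2,numpy as np
for n in("scene","top"):
    s=snapshot(n); cv2.imwrite(f"pics/{n}0.png",s["color"][:,:,::-1]); print(n,s["fx"],s["fy"],s["cx"],s["cy"],np.round(s["extrinsics"],4).tolist(),[k for k in s if k!="color"])
o=get_obs();print(o["position"],np.round(o["eef_rot"],3).tolist(),o["t"],o["grip_width"])
E
```

```text
pics
scene 438.0592013309825 438.0592013309825 317.9786299800997 239.66354922022532 [[0.8844, -0.3944, 0.2497, 0.6561], [0.4666, 0.76, -0.4524, -0.3699], [-0.0113, 0.5166, 0.8562, 0.768], [0.0, 0.0, 0.0, 1.0]] ['fx', 'fy', 'cx', 'cy', 'extrinsics']
top 437.90063113333315 437.90063113333315 314.63875242812475 234.50580705604878 [[0.0119, 0.9969, -0.0777, 0.378], [-0.9999, 0.0111, -0.0109, -0.0267], [-0.01, 0.0778, 0.9969, 0.9382], [0.0, 0.0, 0.0, 1.0]] ['fx', 'fy', 'cx', 'cy', 'extrinsics']
[ 0.18895443 -0.64785095  0.24164422] [[0.28, -0.96, -0.0], [-0.96, -0.28, 0.001], [-0.001, -0.0, -1.0]] 0.1 1.0025157646685194
```

View pics/scene0.png

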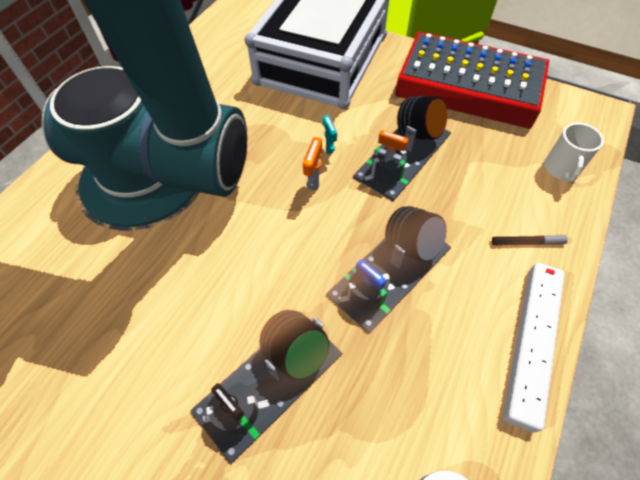

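View pics/top0.png

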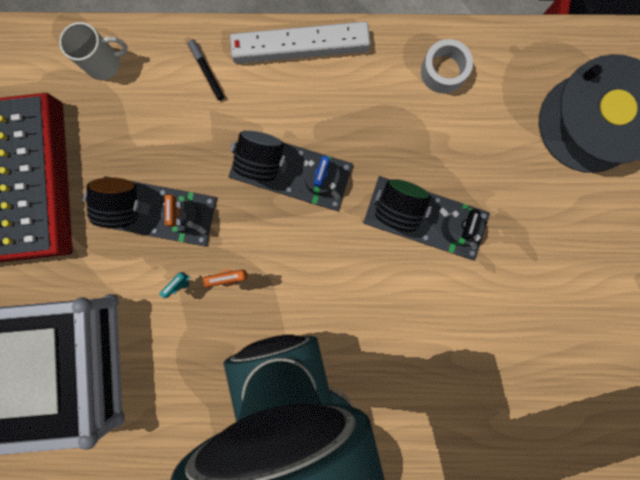

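The scene view shows the amber lamp's foot near (400,150), with its orange bar standing proud. A second orange T-bar and a turquoise one lie or stand loose at (313,158) and (330,133). In the top view the foot is at (165,212), with its bar near (169,210). I'll zoom in on it.

```bash
python3 - <<'E'
import cv2,numpy as np
a=cv2.imread("pics/scene0.png")[80:210,290:470]; b=cv2.imread("pics/top0.png")[165:305,75:260]
a=cv2.resize(a,(555,400),interpolation=cv2.INTER_CUBIC);a=cv2.resize(cv2.imread("pics/scene0.png")[105:205,340:460],None,fx=5,fy=5,interpolation=cv2.INTER_CUBIC)
b=cv2.resize(cv2.imread("pics/top0.png")[165:255,140:230],None,fx=5,fy=5,interpolation=cv2.INTER_CUBIC)
cv2.imwrite("pics/a1.png",a);cv2.imwrite("pics/b1.png",b)
E
```

```text
(no output)
```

View pics/a1.png

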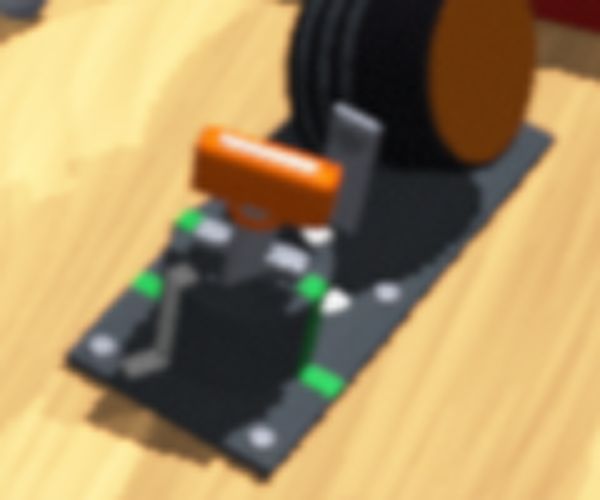

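View pics/b1.png

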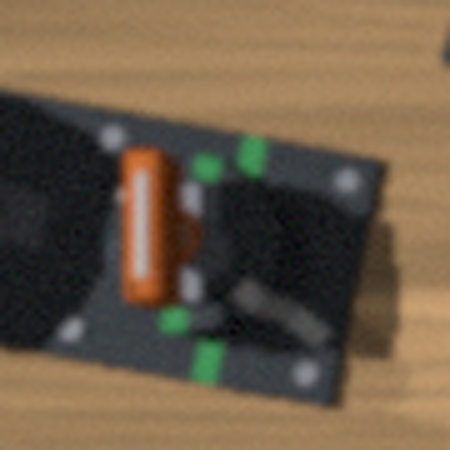

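```bash
cat > h.py <<'E'
import numpy as np,cv2
def ray(s,u,v,z):
    E=s["extrinsics"]; d=E[:3,:3]@np.array([(u-s["cx"])/s["fx"],-(v-s["cy"])/s["fy"],-1]); return E[:3,3]+d*(z-E[2,3])/d[2]
def proj(s,p):
    E=s["extrinsics"]; c=E[:3,:3].T@(np.asarray(p)-E[:3,3]); return np.array([s["cx"]+s["fx"]*c[0]/-c[2],s["cy"]+s["fy"]*c[1]/c[2]])
E
python3 - <<'E'
from workcell import *
from h import *
t=snapshot("top"); s=snapshot("scene")
T=lambda x,y,z:ray(t,140+x/5-.4,165+y/5-.4,z)
S=lambda x,y,z:ray(s,340+x/5-.4,105+y/5-.4,z)
ang=lambda a,b:np.degrees(np.arctan2(*(b-a)[1::-1]))
for F,pr in((T,[((253,155),(208,362),.008),((207,167),(175,320),.06),((141,172),(141,278),.119)]),(S,[((148,284),(324,382),.008),((188,220),(313,287),.06),((220,141),(316,167),.119)])):
  for a,b,z in pr:
    A,B=F(*a,z),F(*b,z); print(z,np.round(A,4),np.round(B,4),"mid",np.round((A+B)/2,4),"ang",ang(A,B),"len",np.linalg.norm(A-B))
E
```

```text
0.008 [0.5315 0.2522 0.008 ] [0.4419 0.2684 0.008 ] mid [0.4867 0.2603 0.008 ] ang 169.717940086008 len 0.09096471590805298
0.06 [0.5178 0.2552 0.06  ] [0.4552 0.2659 0.06  ] mid [0.4865 0.2605 0.06  ] ang 170.2547071131282 len 0.06344321680556922
0.119 [0.5062 0.2613 0.119 ] [0.4658 0.2597 0.119 ] mid [0.486  0.2605 0.119 ] ang -177.81742386011334 len 0.040411354487311237
0.008 [0.4409 0.2684 0.008 ] [0.5329 0.2523 0.008 ] mid [0.4869 0.2604 0.008 ] ang -9.911060462919012 len 0.09337007241130686
0.06 [0.456  0.2655 0.06  ] [0.518 0.255 0.06 ] mid [0.487  0.2603 0.06  ] ang -9.615464348721956 len 0.06292000312266356
0.119 [0.4669 0.2576 0.119 ] [0.5068 0.262  0.119 ] mid [0.4868 0.2598 0.119 ] ang 6.312708047149443 len 0.040121957353189054
```

Emit:
{"api": "arm_command", "payload": {"targets": [[0,[-0.8,-0.55,0],[0,0,0]],[0,[-1.6,-1.1,0],[0,0,0]],[0,[-2.4,-1.65,0],[0,0,0]],[0,[-3.2,-2.2,0],[0,0,0]],[0,[-4.0,-2.75,0],[0,0,0]]]}}

```text
t: 0.7
position: [0.2651, -0.4156, 0.2421]
eef_rot: [[0.28, -0.96, 0.0], [-0.96, -0.28, 0.0], [-0.0, -0.0, -1.0]]
force: [0.9, 0.5, 0.8]
grip_width: 0.497
```

Emit:
{"api": "arm_command", "payload": {"targets": [[0,[-0.8,-0.55,0],[0,0,0]],[0,[-1.6,-1.1,0],[0,0,0]],[0,[-2.4,-1.65,0],[0,0,0]],[0,[-3.2,-2.2,0],[0,0,0]],[0,[-4.0,-2.75,0],[0,0,0]]]}}

```text
t: 1.2
position: [0.3409, -0.1852, 0.2424]
eef_rot: [[0.279, -0.96, 0.001], [-0.96, -0.279, -0.0], [0.001, -0.001, -1.0]]
force: [0.5, 0.2, -0.0]
grip_width: 0.504
```

Emit:
{"api": "arm_command", "payload": {"targets": [[0,[-0.8,-0.55,0],[0,0,0]],[0,[-1.6,-1.1,0],[0,0,0]],[0,[-2.4,-1.65,0],[0,0,0]],[0,[-3.2,-2.2,0],[0,0,0]],[0,[-4.0,-2.75,0],[0,0,0]]]}}

```text
t: 1.7
position: [0.417, 0.0457, 0.2426]
eef_rot: [[0.28, -0.96, 0.001], [-0.96, -0.28, -0.0], [0.0, -0.001, -1.0]]
force: [1.4, -1.2, 0.6]
grip_width: 0.498
```

Emit:
{"api": "arm_command", "payload": {"targets": [[0,[-0.8,-0.54,0],[0,0,0.3]],[0,[-1.6,-1.09,0],[0,0,0.6]],[0,[-2.4,-1.63,0],[0,0,0.9]],[0,[-3.2,-2.18,0],[0,0,1.2]],[0,[-3.75,-2.56,0],[0,0,1.5]]]}}

```text
t: 2.2
position: [0.4875, 0.2622, 0.2418]
eef_rot: [[0.074, -0.997, -0.0], [-0.997, -0.074, 0.0], [-0.0, 0.0, -1.0]]
force: [-0.3, -1.0, -0.6]
grip_width: 0.503
```

```bash
python3 - <<'E'
from workcell import *
from h import *
t=snapshot("top"); s=snapshot("scene"); o=get_obs(); print(o["position"],np.round(o["eef_rot"],3).tolist())
cv2.imwrite("pics/c2.png",cv2.resize(s["color"][30:210,330:490,::-1],None,fx=3.3,fy=3.3,interpolation=cv2.INTER_CUBIC))
S=lambda x,y,z:ray(s,340+x/5-.4,105+y/5-.4,z); T=lambda x,y,z:ray(t,140+x/5-.4,165+y/5-.4,z)
b=S(345,230,.008);print("post base",b,[ (z,S(358,115,z)) for z in(.04,.06,.08)])
print("lever top",[(z,S(182,272,z),T(245,290,z)) for z in(.03,.045,.06)])
E
```

```text
[0.48765361 0.26246527 0.24126195] [[0.076, -0.997, -0.002], [-0.997, -0.076, -0.0], [0.0, 0.002, -1.0]]
post base [0.50795437 0.33957073 0.008     ] [(0.04, array([0.49341646, 0.37777439, 0.04      ])), (0.06, array([0.49788605, 0.35723356, 0.06      ])), (0.08, array([0.50235564, 0.33669273, 0.08      ]))]
lever top [(0.03, array([0.45757475, 0.26313453, 0.03      ]), array([0.47078449, 0.24700593, 0.03      ])), (0.045, array([0.46161   , 0.25026768, 0.045     ]), array([0.46925125, 0.24248502, 0.045     ])), (0.06, array([0.46564524, 0.23740084, 0.06      ]), array([0.46771802, 0.2379641 , 0.06      ]))]
```

View pics/c2.png

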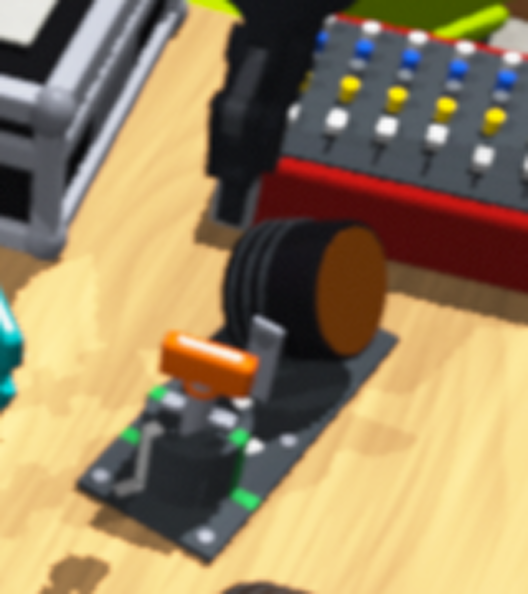

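The gripper is above the bolt. The tall bracket stands about 80 mm from the axis and the small lever at the collar's edge stays below its rim, so both are clear. Next I descend and grip.

Emit:
{"api": "arm_command", "payload": {"targets": [[0,[0.04,0.02,0.6],[0,0,0]],[0,[0.04,0.02,1.3],[0,0,0]],[0,[0.04,0.02,2.0],[0,0,0]],[0,[0.04,0.02,2.5],[0,0,0]],[0,[0.04,0.02,2.8],[0,0,0]]]}}

```text
t: 2.8
position: [0.4857, 0.2564, 0.1002]
eef_rot: [[0.074, -0.997, -0.002], [-0.997, -0.074, -0.001], [0.001, 0.002, -1.0]]
force: [1.2, 0.2, -0.1]
grip_width: 0.502
```

Emit:
{"api": "arm_command", "payload": {"targets": [[-1,[0,0,0],[0,0,0]],[-1,[0,0,0],[0,0,0]],[-1,[0,0,0],[0,0,0]],[-1,[0,0,0],[0,0,0]],[-1,[0,0,0],[0,0,0]]]}}

```text
t: 3.3
position: [0.4868, 0.2574, 0.1031]
eef_rot: [[0.074, -0.997, 0.001], [-0.997, -0.074, 0.0], [-0.0, -0.001, -1.0]]
force: [0.2, -0.1, 1.3]
grip_width: 0.181
```

Emit:
{"api": "arm_command", "payload": {"targets": [[-1,[-0.06,0,0],[0,0,0]],[-1,[-0.06,0,0],[0,0,-0.8]],[-1,[-0.06,0,0],[0,0,-1.6]],[-1,[-0.06,0,0],[0,0,-2.4]],[-1,[-0.06,0,0],[0,0,-3.2]]]}}

```text
t: 3.8
position: [0.4864, 0.2607, 0.1028]
eef_rot: [[0.502, -0.865, 0.001], [-0.865, -0.502, 0.001], [-0.0, -0.001, -1.0]]
force: [0.0, 0.9, 0.4]
grip_width: 0.182
```

Emit:
{"api": "arm_command", "payload": {"targets": [[-1,[0,0,0],[0,0,-0.8]],[-1,[0,0,0],[0,0,-1.6]],[-1,[0,0,0],[0,0,-2.2]],[-1,[0,0,0],[0,0,-2.53]],[-1,[0,0,0],[0,0,-2.53]]]}}

```text
t: 4.3
position: [0.4862, 0.2604, 0.1023]
eef_rot: [[0.768, -0.641, -0.0], [-0.641, -0.768, 0.0], [-0.0, 0.0, -1.0]]
force: [0.1, -0.5, -2.1]
grip_width: 0.179
```

```bash
python3 - <<'E'
from workcell import *
from h import *
s=snapshot("scene"); o=get_obs(); R=o["eef_rot"];print(o["t"],o["position"],np.degrees(np.arctan2(R[1][0],R[0][0])),o["force"],o["moment"],o["grip_width"])
cv2.imwrite("pics/c3.png",cv2.resize(s["color"][60:210,330:490,::-1],None,fx=3.5,fy=3.5,interpolation=cv2.INTER_CUBIC))
E
```

```text
4.35 [0.48625403 0.26044463 0.1023187 ] -39.95622445184187 [ 0.66258396  0.06179093 -1.24418074] [ 0.03548863 -0.00573639  0.02149491] 0.18204497932062616
```

View pics/c3.png

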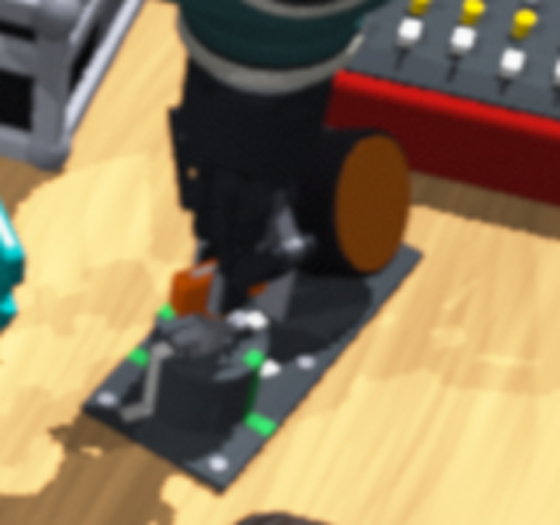

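The bar now lies at 50°, along the white marks, and is still gripped. I'll lower it in two steps and watch the force.

Emit:
{"api": "arm_command", "payload": {"targets": [[-1,[0,0,0.04],[0,0,0]],[-1,[0,0,0.08],[0,0,0]],[-1,[0,0,0.12],[0,0,0]],[-1,[0,0,0.16],[0,0,0]],[-1,[0,0,0.16],[0,0,0]]]}}

```text
t: 4.85
position: [0.4862, 0.2602, 0.0939]
eef_rot: [[0.767, -0.642, -0.0], [-0.642, -0.767, -0.0], [-0.0, 0.0, -1.0]]
force: [-0.3, 0.5, -1.5]
grip_width: 0.18
```

Emit:
{"api": "arm_command", "payload": {"targets": [[-1,[0,0,0.05],[0,0,0]],[-1,[0,0,0.1],[0,0,0]],[-1,[0,0,0.13],[0,0,0]],[-1,[0,0,0.14],[0,0,0]],[-1,[0,0,0.14],[0,0,0]]]}}

```text
t: 5.35
position: [0.4864, 0.2603, 0.0879]
eef_rot: [[0.767, -0.641, 0.0], [-0.641, -0.767, 0.0], [0.0, -0.0, -1.0]]
force: [-2.0, -0.7, 4.8]
grip_width: 0.178
```

Emit:
{"api": "arm_command", "payload": {"targets": [[-1,[0,0,0],[0,0,0]],[-1,[0,0,0],[0,0,0]],[-1,[0,0,0],[0,0,0]],[-1,[0,0,0],[0,0,0]],[-1,[0,0,0],[0,0,0]]]}}

```text
t: 5.85
position: [0.4865, 0.2603, 0.0879]
eef_rot: [[0.767, -0.641, 0.0], [-0.641, -0.767, 0.0], [0.0, -0.001, -1.0]]
force: [-2.2, -1.8, 5.6]
grip_width: 0.176
```

Contact of about 5 N at the 15 mm depth shows the bolt has dropped in. I'll pause, then drive clockwise.

Emit:
{"api": "arm_command", "payload": {"targets": [[-1,[0,0,0],[0,0,0]],[-1,[0,0,0],[0,0,0]],[-1,[0,0,0],[0,0,0]],[-1,[0,0,0],[0,0,0]],[-1,[0,0,0],[0,0,0]]]}}

```text
t: 6.35
position: [0.4864, 0.2604, 0.0879]
eef_rot: [[0.767, -0.641, 0.0], [-0.641, -0.767, 0.0], [0.0, -0.0, -1.0]]
force: [-2.8, -1.0, 5.4]
grip_width: 0.175
```

Emit:
{"api": "arm_command", "payload": {"targets": [[-1,[0,0,0.005],[0,0,0.5]],[-1,[0,0,0.01],[0,0,1.0]],[-1,[0,0,0.016],[0,0,1.5]],[-1,[0,0,0.021],[0,0,2.0]],[-1,[0,0,0.026],[0,0,2.5]]]}}

```text
t: 6.85
position: [0.4867, 0.2607, 0.0874]
eef_rot: [[0.499, -0.867, 0.001], [-0.867, -0.499, 0.001], [-0.0, -0.002, -1.0]]
force: [-6.6, 0.7, 13.8]
grip_width: 0.179
```

Emit:
{"api": "arm_command", "payload": {"targets": [[-1,[0,0,0.005],[0,0,0.5]],[-1,[0,0,0.01],[0,0,1.0]],[-1,[0,0,0.016],[0,0,1.5]],[-1,[0,0,0.021],[0,0,2.0]],[-1,[0,0,0.026],[0,0,2.5]]]}}

```text
t: 7.35
position: [0.4867, 0.2606, 0.0859]
eef_rot: [[0.173, -0.985, 0.001], [-0.985, -0.173, 0.001], [-0.001, -0.001, -1.0]]
force: [-3.4, -0.3, 11.0]
grip_width: 0.182
```

Emit:
{"api": "arm_command", "payload": {"targets": [[-1,[0,0,0.006],[0,0,0.6]],[-1,[0,0,0.012],[0,0,1.2]],[-1,[0,0,0.018],[0,0,1.8]],[-1,[0,0,0.024],[0,0,2.3]],[-1,[0,0,0.026],[0,0,2.5]]]}}

```text
t: 7.85
position: [0.4866, 0.2598, 0.0842]
eef_rot: [[-0.174, -0.985, 0.001], [-0.985, 0.174, -0.001], [0.001, -0.001, -1.0]]
force: [-3.3, -7.4, 9.3]
grip_width: 0.176
```

```bash
python3 - <<'E'
from workcell import *
import numpy as np
o=get_obs(); R=o["eef_rot"];print(o["t"],o["position"],np.degrees(np.arctan2(R[1][0],R[0][0])),o["force"],o["moment"],o["grip_width"])
E
```

```text
7.85 [0.48657674 0.25979825 0.08421496] -100.04205177750362 [-3.30132999 -7.3822806   9.26648964] [-1.40351417  0.61343257  0.45068634] 0.17648089363744165
```

The bar is at -10.0°, against green marks at -9.9°. I'll release gently, lift straight up and look.

Emit:
{"api": "arm_command", "payload": {"targets": [[-0.2,[0,0,0],[0,0,0]],[-0.2,[0,0,0],[0,0,0]],[-0.2,[0,0,0],[0,0,0]],[-0.2,[0,0,0],[0,0,0]],[-0.2,[0,0,0],[0,0,0]]]}}

```text
t: 8.35
position: [0.4863, 0.2603, 0.0833]
eef_rot: [[-0.172, -0.985, -0.0], [-0.985, 0.172, 0.0], [0.0, 0.0, -1.0]]
force: [-0.0, -0.6, -0.1]
grip_width: 0.404
```

Emit:
{"api": "arm_command", "payload": {"targets": [[-0.2,[0,0,-0.4],[0,0,0]],[-0.2,[0,0,-1.1],[0,0,0]],[-0.2,[0,0,-2.0],[0,0,0]],[-0.2,[0,0,-3.0],[0,0,0]],[-0.2,[0,0,-3.6],[0,0,0]]]}}

```text
t: 8.85
position: [0.4866, 0.2604, 0.2675]
eef_rot: [[-0.172, -0.985, 0.003], [-0.985, 0.172, 0.002], [-0.002, -0.003, -1.0]]
force: [-0.2, -0.6, -0.7]
grip_width: 0.399
```

Emit:
{"api": "arm_command", "payload": {"targets": [[0,[0.8,0,0],[0,0,0]],[0,[1.6,0,0],[0,0,0]],[0,[2.4,0,0],[0,0,0]],[0,[3.2,0,0],[0,0,0]],[0,[4.0,0,0],[0,0,0]]]}}

```text
t: 9.35
position: [0.4513, 0.0619, 0.2635]
eef_rot: [[-0.171, -0.985, 0.0], [-0.985, 0.171, 0.0], [-0.0, -0.0, -1.0]]
force: [0.3, -0.5, -0.2]
grip_width: 0.5
```

```bash
python3 - <<'E'
from workcell import *
from h import *
t=snapshot("top"); s=snapshot("scene"); print(get_obs()["position"],get_obs()["t"])
a=cv2.resize(s["color"][105:205,340:460,::-1],(480,400),interpolation=cv2.INTER_CUBIC);b=cv2.resize(t["color"][165:255,140:210,::-1],(311,400),interpolation=cv2.INTER_CUBIC)
cv2.imwrite("pics/d4.png",np.hstack([a,b]))
ang=np.radians(-9.9)
for n,im in(("top",t),("scene",s)):
    for z in(.100,.104,.119): print(n,z,[np.round(proj(im,[.4865+k*np.cos(ang),.2604+k*np.sin(ang),z]),1).tolist() for k in(-.02,.02)])
    h=cv2.cvtColor(im["color"],cv2.COLOR_RGB2HSV); c=proj(im,[.4865,.2604,.1])
    m=((h[...,1]<130)&(h[...,2]>140)).astype(np.uint8); yy,xx=np.mgrid[:480,:640]; m[np.hypot(xx-c[0],yy-c[1])>16]=0
    k,l,st,ce=cv2.connectedComponentsWithStats(m)
    for i in range(1,k):
        if st[i,4]>8:
            P=np.argwhere(l==i)[:,::-1].astype(np.float32); r=cv2.fitLine(P,2,0,.01,.01).ravel(); L=(P-r[2:])@r[:2]
            A,B=[ray(im,*(r[2:]+q*r[:2]),.100) for q in(L.min(),L.max())]; print(n,ce[i],st[i,4],"mid",(A+B)/2,"ang",np.degrees(np.arctan2(*(B-A)[1::-1])),np.linalg.norm(B-A))
E
```

```text
[0.45134688 0.06003463 0.26374799] 9.45
top 0.1 [[169.1, 220.8], [173.4, 200.6]]
top 0.104 [[168.4, 220.5], [172.7, 200.3]]
top 0.119 [[165.6, 219.7], [170.1, 199.0]]
scene 0.1 [[383.7, 137.5], [400.2, 146.2]]
scene 0.104 [[383.9, 136.1], [400.5, 144.8]]
scene 0.119 [[384.8, 130.8], [401.6, 139.6]]
scene [388.36363636 134.36868687] 198 mid [0.47876456 0.2753546  0.1       ] ang -8.743562430029728 0.055147504554904164
```

View pics/d4.png

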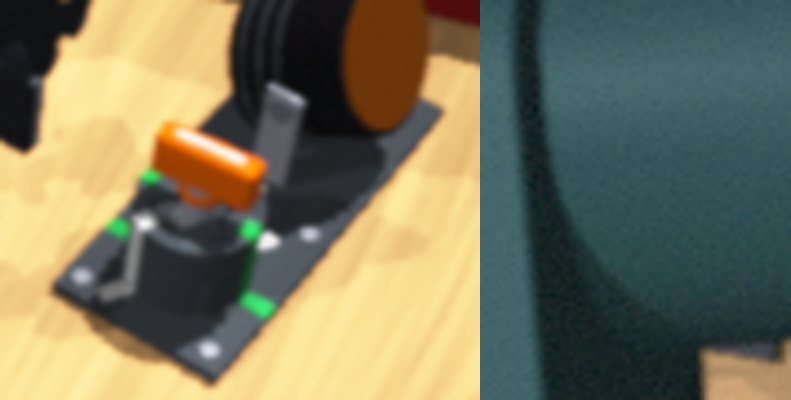

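The scene view shows the bar low on the collar, in line with the green marks at (150,178) and (252,230) in the crop; the arm hides the top view. To measure height and angle properly, I'll segment the stripe before and after in the scene view.

```bash
python3 - <<'E'
from workcell import *
from h import *
from scipy.optimize import least_squares
s=snapshot("scene"); im1=s["color"].astype(float); im0=cv2.imread("pics/scene0.png")[:,:,::-1].astype(float)
for n,im in(("before",im0),("after",im1)):
    w=np.clip(im[...,2]-90,0,None); r=im[...,0]; yy,xx=np.mgrid[:480,:640]
    m=(np.abs(xx-392)<13)&(np.abs(yy-(136 if n=="before" else 141))<9)&(im[...,0]>170)&(im[...,2]>90)
    k,l,st,ce=cv2.connectedComponentsWithStats(m.astype(np.uint8)); print(n,[(np.round(ce[i],1).tolist(),int(st[i,4])) for i in range(1,k)])
    for i in range(1,k):
        if st[i,4]<20: continue
        q=l==i; W=w[q]; P=np.c_[xx[q],yy[q]]; c=(P*W[:,None]).sum(0)/W.sum(); d=np.linalg.eigh(np.cov(P.T,aweights=W))[1][:,1]
        z=least_squares(lambda v:proj(s,[.4866+v[1],.2602,v[0]])-c,[.1,0]).x
        A,B=ray(s,*(c-8*d),z[0]),ray(s,*(c+8*d),z[0]); print(c,"z bar",z[0]-.014,"dx",z[1],"ang",np.degrees(np.arctan2(*(B-A)[1::-1])))
E
```

```text
before [([391.0, 132.5], 124), ([380.0, 144.0], 1)]
[391.85563549 133.48345324] z bar 0.10837800252150451 dx -0.0032449963333349794 ang 171.37653417228063
after [([389.9, 138.6], 111)]
[390.74928929 139.47353459] z bar 0.09146242785960845 dx -0.00325684102388637 ang 164.26518891432286
```

Emit:
{"api": "arm_command", "payload": {"targets": [[0,[0.8,0,0],[0,0,0]],[0,[1.6,0,0],[0,0,0]],[0,[2.4,-0.2,0],[0,0,0]],[0,[3.2,-0.6,0],[0,0,0]],[0,[4.0,-1.0,0],[0,0,0]]]}}

```text
t: 10.0
position: [0.4673, -0.1434, 0.2637]
eef_rot: [[-0.171, -0.985, 0.001], [-0.985, 0.171, -0.0], [-0.0, -0.001, -1.0]]
force: [0.3, 0.8, 0.4]
grip_width: 0.497
```

```bash
cat > m.py <<'E'
from workcell import *
from h import *
from scipy.optimize import least_squares
def stripe(im,cen):
    h=cv2.cvtColor(im,cv2.COLOR_RGB2HSV); yy,xx=np.mgrid[:480,:640]
    o=((h[...,0]<12)&(h[...,1]>190)&(h[...,2]>120)&(np.hypot(xx-cen[0],yy-cen[1])<22)).astype(np.uint8)
    hull=np.zeros_like(o); cv2.fillConvexPoly(hull,cv2.convexHull(np.argwhere(o)[:,::-1].astype(np.int32)),1)
    hull=cv2.erode(hull,np.ones((2,2),np.uint8)); W=np.clip(im[...,2].astype(float)-90,0,None)*hull*(im[...,0]>150)
    q=W>0; P=np.c_[xx[q],yy[q]]; W=W[q]; return (P*W[:,None]).sum(0)/W.sum(),np.linalg.eigh(np.cov(P.T,aweights=W))[1][:,1],q.sum()
S=snapshot("scene");T=snapshot("top"); I0={n:cv2.imread(f"pics/{n}0.png")[:,:,::-1].copy() for n in("scene","top")}
for lab,ims,z0 in(("before",(I0["scene"],I0["top"]),.119),("after",(S["color"],T["color"]),.100)):
    f=[(c,)+stripe(im,proj(c,[.4866,.2602,z0-.01])) for c,im in((S,ims[0]),(T,ims[1]))]
    p=least_squares(lambda p:np.r_[[proj(c,p)-m for c,m,_,_ in f]].ravel(),[.487,.26,z0])
    print(lab,"xyz bar",p.x-[0,0,.014],"res px",p.fun.round(2),[x[3] for x in f])
    for c,m,d,_ in f:
        A,B=ray(c,*(m-8*d),p.x[2]),ray(c,*(m+8*d),p.x[2]); print("  ang",np.degrees(np.arctan2(*(B-A)[1::-1]))%180)
b=T["color"][165:255,120:240,::-1];cv2.imwrite("pics/e5.png",cv2.resize(b,None,fx=5,fy=5,interpolation=cv2.INTER_CUBIC))
E
python3 m.py
```

```text
m.py:9: RuntimeWarning: invalid value encountered in divide
  q=W>0; P=np.c_[xx[q],yy[q]]; W=W[q]; return (P*W[:,None]).sum(0)/W.sum(),np.linalg.eigh(np.cov(P.T,aweights=W))[1][:,1],q.sum()
Traceback (most recent call last):
  File "m.py", line 12, in <module>
    f=[(c,)+stripe(im,proj(c,[.4866,.2602,z0-.01])) for c,im in((S,ims[0]),(T,ims[1]))]
            ~~~~~~^^^^^^^^^^^^^^^^^^^^^^^^^^^^^^^^^
  File "m.py", line 9, in stripe
    q=W>0; P=np.c_[xx[q],yy[q]]; W=W[q]; return (P*W[:,None]).sum(0)/W.sum(),np.linalg.eigh(np.cov(P.T,aweights=W))[1][:,1],q.sum()
                                                                                            ~~~~~~^^^^^^^^^^^^^^^^
ZeroDivisionError: Weights sum to zero, can't be normalized
```

```bash
sed -i 's/>120)&(np/>70)\&(np/; s/\[...,0\]>150)/[...,0]>100)/; s/-90,0,None/-70,0,None/' m.py; sed -i 's/\[...,1\]>190/[...,1]>170/' m.py; python3 m.py
```

```text
before xyz bar [0.49048211 0.26578415 0.0966829 ] res px [-1.89  0.44 -0.94 -1.56] [np.int64(46), np.int64(95)]
  ang 4.991941147129239
  ang 2.253636184871141
after xyz bar [0.49048547 0.26833297 0.07522237] res px [-2.09  0.48 -1.05 -1.73] [np.int64(42), np.int64(121)]
  ang 1.8383695208011375
  ang 174.7658547149844
```

View pics/e5.png

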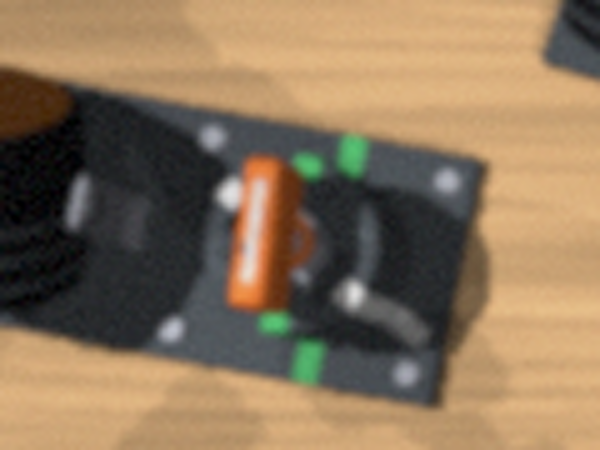

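```bash
cat > f.py <<'E'
from workcell import *
from h import *
from scipy.optimize import differential_evolution
S=snapshot("scene");T=snapshot("top"); I0={n:cv2.imread(f"pics/{n}0.png")[:,:,::-1].copy() for n in("scene","top")}
gx,gy=[a.ravel() for a in np.meshgrid(np.linspace(-.030,.030,61),np.linspace(-.008,.008,17))]
ins=(np.abs(gx)<.021)&(np.abs(gy)<.0025); out=(np.abs(gy)>.0045)|(np.abs(gx)>.024)
def score(v,views):
    x,y,z,a=v; c,sn=np.cos(np.radians(a)),np.sin(np.radians(a)); P=np.c_[x+c*gx-sn*gy,y+sn*gx+c*gy,0*gx+z]; t=0
    for cam,im in views:
        E=cam["extrinsics"]; q=(P-E[:3,3])@E[:3,:3]; u=cam["cx"]+cam["fx"]*q[:,0]/-q[:,2]; w=cam["cy"]+cam["fy"]*q[:,1]/q[:,2]
        B=cv2.remap(im,u.astype(np.float32)[None],w.astype(np.float32)[None],cv2.INTER_LINEAR)[0].astype(float)
        O=B[:,0]-B[:,2]; t-=(O[out].mean()-O[ins].mean())/np.ptp(O)
    return t
for lab,a,b,z0 in(("before",I0["scene"],I0["top"],.119),("after",S["color"],T["color"],.100)):
    for nm,vs in(("both",[(S,a),(T,b)]),("scene",[(S,a)]),("top",[(T,b)])):
        dz=.006 if nm=="both" else .0001
        r=differential_evolution(score,[(.481,.492),(.255,.266),(z0-dz,z0+dz),(-25,20)],args=(vs,),seed=1,popsize=12,maxiter=80)
        print(lab,nm,r.x.round(4),"bar z",round(r.x[2]-.014,4),round(r.fun,3))
E
python3 f.py
```

```text
before both [0.486  0.2607 0.1176 1.1584] bar z 0.1036 -0.75
before scene [ 0.4863  0.2595  0.119  -0.1258] bar z 0.105 -0.437
before top [0.486  0.26   0.119  2.7603] bar z 0.105 -0.339
after both [ 0.4859  0.2619  0.0999 -6.2289] bar z 0.0859 -0.723
after scene [ 0.486   0.2621  0.1    -8.492 ] bar z 0.086 -0.421
after top [ 0.4861  0.2618  0.1    -5.862 ] bar z 0.086 -0.318
```

The height is right, with the bar at 86 mm, but the angle reads about 4° short of green. That is probably pad slack or springback under drag. I have time to regrasp and nudge it clockwise.

Emit:
{"api": "arm_command", "payload": {"targets": [[-0.2,[-0.8,0.4,0],[0,0,0]],[-0.2,[-1.6,0.8,0],[0,0,0]],[-0.2,[-2.4,1.0,0],[0,0,0]],[-0.2,[-3.2,1.0,0],[0,0,0]],[-0.2,[-4.0,1.0,0],[0,0,0]]]}}

```text
t: 10.8
position: [0.4511, 0.0662, 0.2641]
eef_rot: [[-0.17, -0.985, 0.002], [-0.985, 0.17, 0.0], [-0.001, -0.002, -1.0]]
force: [1.7, -1.1, -0.3]
grip_width: 0.4
```

Emit:
{"api": "arm_command", "payload": {"targets": [[-0.2,[-0.8,0,0],[0,0,0]],[-0.2,[-1.6,0,0],[0,0,0]],[-0.2,[-2.4,0,0],[0,0,0]],[-0.2,[-3.2,0,0],[0,0,0]],[-0.2,[-4.0,0,0],[0,0,0]]]}}

```text
t: 11.3
position: [0.4851, 0.2634, 0.2638]
eef_rot: [[-0.169, -0.986, 0.001], [-0.986, 0.169, 0.0], [-0.001, -0.001, -1.0]]
force: [1.3, 0.2, 0.5]
grip_width: 0.401
```

Emit:
{"api": "arm_command", "payload": {"targets": [[-0.2,[0,0,0],[0,0,0]],[-0.2,[0,0,0],[0,0,0]],[-0.2,[0,0,0],[0,0,0]]]}}

```text
t: 11.6
position: [0.4857, 0.2603, 0.2637]
eef_rot: [[-0.171, -0.985, 0.0], [-0.985, 0.171, 0.0], [-0.0, -0.0, -1.0]]
force: [0.4, -0.2, -0.3]
grip_width: 0.396
```

Emit:
{"api": "arm_command", "payload": {"targets": [[-0.2,[0,0,0.9],[0,0,0]],[-0.2,[0,0,1.8],[0,0,0]],[-0.2,[0,0,2.6],[0,0,0]],[-0.2,[0,0,3.2],[0,0,0]],[-0.2,[0,0,3.56],[0,0,0]]]}}

```text
t: 12.1
position: [0.4853, 0.259, 0.0831]
eef_rot: [[-0.173, -0.985, -0.002], [-0.985, 0.173, -0.001], [0.001, 0.002, -1.0]]
force: [0.1, 0.1, -0.0]
grip_width: 0.397
```

Emit:
{"api": "arm_command", "payload": {"targets": [[-0.2,[0,0,0],[0,0,0]],[-1,[0,0,0],[0,0,0]],[-1,[0,0,0],[0,0,0]],[-1,[0,0,0],[0,0,0]],[-1,[0,0,0],[0,0,0]]]}}

```text
t: 12.6
position: [0.4867, 0.2602, 0.0867]
eef_rot: [[-0.172, -0.985, 0.002], [-0.985, 0.172, 0.0], [-0.001, -0.001, -1.0]]
force: [-1.5, -4.1, 6.4]
grip_width: 0.179
```

```bash
python3 - <<'E'
from workcell import *
import numpy as np
o=get_obs(); R=o["eef_rot"];print(o["t"],o["position"],np.degrees(np.arctan2(R[1][0],R[0][0])),o["force"],o["moment"],o["grip_width"])
E
```

```text
12.6 [0.48674301 0.26022317 0.08667136] -99.9019405305879 [-1.53228547 -4.06323018  6.38167888] [-0.85448999  0.33243261  0.1862156 ] 0.17926946018208592
```

Emit:
{"api": "arm_command", "payload": {"targets": [[-1,[0,0,0.01],[0,0,0.2]],[-1,[0,0,0.02],[0,0,0.4]],[-1,[0,0,0.02],[0,0,0.45]],[-1,[0,0,0.02],[0,0,0.45]]]}}

```text
t: 13.0
position: [0.4869, 0.2603, 0.0864]
eef_rot: [[-0.233, -0.972, 0.002], [-0.972, 0.233, 0.0], [-0.001, -0.002, -1.0]]
force: [-4.4, -6.8, 15.3]
grip_width: 0.186
```

```bash
python3 - <<'E'
from workcell import *
import numpy as np
o=get_obs(); R=o["eef_rot"];print(o["t"],o["position"],np.degrees(np.arctan2(R[1][0],R[0][0])),o["force"],o["moment"],o["grip_width"])
E
```

```text
13.0 [0.48691799 0.26028384 0.08638162] -103.49055487884745 [-4.44968937 -6.78821568 15.2631979 ] [-1.32232622  0.94967914  0.60632781] 0.18550216529091618
```

Emit:
{"api": "arm_command", "payload": {"targets": [[-0.2,[0,0,0],[0,0,0]],[-0.2,[0,0,0],[0,0,0]],[-0.2,[0,0,0],[0,0,0]],[-0.2,[0,0,0],[0,0,0]]]}}

```text
t: 13.4
position: [0.4863, 0.2603, 0.0843]
eef_rot: [[-0.233, -0.972, -0.0], [-0.972, 0.233, 0.0], [-0.0, 0.0, -1.0]]
force: [-0.7, -0.2, -0.5]
grip_width: 0.401
```

Emit:
{"api": "arm_command", "payload": {"targets": [[-0.2,[0,0,-0.4],[0,0,0]],[-0.2,[0,0,-1.1],[0,0,0]],[-0.2,[0,0,-2.0],[0,0,0]],[-0.2,[0,0,-3.0],[0,0,0]],[-0.2,[0,0,-3.6],[0,0,0]]]}}

```text
t: 13.9
position: [0.4866, 0.2604, 0.2685]
eef_rot: [[-0.233, -0.972, 0.003], [-0.972, 0.233, 0.002], [-0.002, -0.003, -1.0]]
force: [-0.4, 0.4, -0.1]
grip_width: 0.398
```

Emit:
{"api": "arm_command", "payload": {"targets": [[-0.2,[0.8,0,0],[0,0,0]],[-0.2,[1.6,0,0],[0,0,0]],[-0.2,[2.4,0,0],[0,0,0]],[-0.2,[3.2,0,0],[0,0,0]],[-0.2,[4.0,0,0],[0,0,0]]]}}

```text
t: 14.4
position: [0.4389, 0.0645, 0.2644]
eef_rot: [[-0.233, -0.972, 0.0], [-0.972, 0.233, 0.0], [-0.0, -0.0, -1.0]]
force: [0.5, -0.8, 1.2]
grip_width: 0.403
```

Emit:
{"api": "arm_command", "payload": {"targets": [[-0.2,[0.8,0,0],[0,0,0]],[-0.2,[1.6,0,0],[0,0,0]],[-0.2,[2.4,-0.4,0],[0,0,0]],[-0.2,[3.2,-0.8,0],[0,0,0]],[-0.2,[4.0,-1.2,0],[0,0,0]]]}}

```text
t: 14.9
position: [0.4512, -0.1446, 0.2647]
eef_rot: [[-0.234, -0.972, 0.001], [-0.972, 0.234, -0.0], [-0.0, -0.001, -1.0]]
force: [1.0, -0.1, 0.0]
grip_width: 0.402
```

```bash
cat >> f.py <<'E'
a=cv2.resize(S["color"][105:205,340:440,::-1],(400,400),interpolation=cv2.INTER_CUBIC);b=cv2.resize(T["color"][165:255,135:225,::-1],(400,400),interpolation=cv2.INTER_CUBIC)
cv2.imwrite("pics/g6.png",np.hstack([a,b]))
print(get_obs()["t"],get_obs()["position"])
E
python3 f.py | grep -v before
```

```text
after both [ 0.4861  0.2613  0.1002 -6.4844] bar z 0.0862 -0.681
after scene [ 0.4864  0.2615  0.1    -8.1495] bar z 0.086 -0.406
after top [ 0.4862  0.2615  0.1    -5.7853] bar z 0.086 -0.296
15.0 [ 0.45148849 -0.14656305  0.26375934]
```

View pics/g6.png

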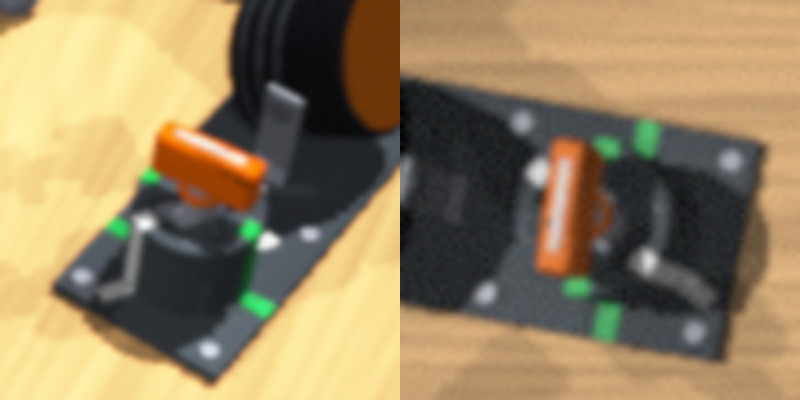

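The bar didn't move in the nudge. It twisted in the pads because the gripper was pressing it down (15 N) and sideways, which binds it. I'll regrasp in line with the bar at about -6.5°, null the forces, then turn.

Emit:
{"api": "arm_command", "payload": {"targets": [[-0.2,[-0.8,0.4,0],[0,0,0]],[-0.2,[-1.6,0.8,0],[0,0,0]],[-0.2,[-2.4,1.2,0],[0,0,0]],[-0.2,[-3.2,1.2,0],[0,0,0]],[-0.2,[-4.0,1.2,0],[0,0,0]]]}}

```text
t: 15.5
position: [0.439, 0.0679, 0.265]
eef_rot: [[-0.233, -0.972, 0.002], [-0.972, 0.233, 0.0], [-0.001, -0.001, -1.0]]
force: [1.5, -0.7, -0.4]
grip_width: 0.399
```

Emit:
{"api": "arm_command", "payload": {"targets": [[-0.2,[-0.8,0,0],[0,0,-0.2]],[-0.2,[-1.6,0,0],[0,0,-0.4]],[-0.2,[-2.4,0,0],[0,0,-0.6]],[-0.2,[-3.2,0,0],[0,0,-0.9]],[-0.2,[-4.0,0,0],[0,0,-0.9]]]}}

```text
t: 16.0
position: [0.4859, 0.2626, 0.2644]
eef_rot: [[-0.107, -0.994, 0.0], [-0.994, 0.107, 0.0], [-0.0, -0.0, -1.0]]
force: [0.7, -0.1, -0.1]
grip_width: 0.398
```

Emit:
{"api": "arm_command", "payload": {"targets": [[-0.2,[0,0,0],[0,0,0]],[-0.2,[0,0,0.8],[0,0,0]],[-0.2,[0,0,1.7],[0,0,0]],[-0.2,[0,0,2.5],[0,0,0]],[-0.2,[0,0,3.0],[0,0,0]]]}}

```text
t: 16.5
position: [0.4849, 0.2598, 0.1112]
eef_rot: [[-0.11, -0.994, -0.003], [-0.994, 0.11, -0.001], [0.001, 0.002, -1.0]]
force: [-0.0, 0.0, 0.0]
grip_width: 0.397
```

Emit:
{"api": "arm_command", "payload": {"targets": [[-0.2,[0,0,0.3],[0,0,0]],[-0.2,[0,0,0.52],[0,0,0]],[-0.2,[0,0,0.52],[0,0,0]],[-0.2,[0,0,0.52],[0,0,0]]]}}

```text
t: 16.9
position: [0.4868, 0.2605, 0.0896]
eef_rot: [[-0.11, -0.994, 0.001], [-0.994, 0.11, 0.001], [-0.001, -0.001, -1.0]]
force: [-0.0, -0.6, -0.2]
grip_width: 0.399
```

Emit:
{"api": "arm_command", "payload": {"targets": [[-1,[0,0,0],[0,0,0]],[-1,[0,0,0],[0,0,0]],[-1,[0,0,0],[0,0,0]],[-1,[0,0,0],[0,0,0]]]}}

```text
t: 17.3
position: [0.4868, 0.2604, 0.0897]
eef_rot: [[-0.11, -0.994, 0.002], [-0.994, 0.11, 0.001], [-0.001, -0.002, -1.0]]
force: [-1.4, -0.4, 6.5]
grip_width: 0.171
```

```bash
cat > o.py <<'E'
from workcell import *
import numpy as np
o=get_obs(); R=np.array(o["eef_rot"]);print(o["t"],np.round(o["position"],4),np.degrees(np.arctan2(R[1][0],R[0][0])).round(2),"F",np.round(o["force"],1),"Ftool",np.round(R.T@o["force"],1),"M",np.round(o["moment"],2),round(o["grip_width"],3))
E
python3 o.py
```

```text
17.3 [0.4868 0.2604 0.0897] -96.3 F [-1.4 -0.4  6.5] Ftool [ 0.5  1.3 -6.5] M [-0.39  0.13  0.07] 0.171
```

Emit:
{"api": "arm_command", "payload": {"targets": [[-1,[0,0.01,-0.015],[0,0,0]],[-1,[0,0.01,-0.012],[0,0,0.2]],[-1,[0,0.01,-0.01],[0,0,0.4]],[-1,[0,0.01,-0.01],[0,0,0.5]],[-1,[0,0.01,-0.01],[0,0,0.5]]]}}

```text
t: 17.8
position: [0.4863, 0.2604, 0.0897]
eef_rot: [[-0.18, -0.984, 0.001], [-0.984, 0.18, 0.0], [-0.0, -0.001, -1.0]]
force: [2.1, -3.1, 6.5]
grip_width: 0.169
```

```bash
python3 o.py
```

```text
17.8 [0.4863 0.2604 0.0897] -100.4 F [ 2.1 -3.1  6.5] Ftool [ 2.7 -2.6 -6.5] M [-0.46 -0.24  0.43] 0.169
```

Emit:
{"api": "arm_command", "payload": {"targets": [[-0.2,[0,0,0],[0,0,0]],[-0.2,[0,0,0],[0,0,0]],[-0.2,[0,0,0],[0,0,0]],[-0.2,[0,0,0],[0,0,0]]]}}

```text
t: 18.2
position: [0.4857, 0.2603, 0.0887]
eef_rot: [[-0.179, -0.984, -0.0], [-0.984, 0.179, -0.0], [0.0, 0.0, -1.0]]
force: [-0.1, 0.0, 0.2]
grip_width: 0.402
```

Emit:
{"api": "arm_command", "payload": {"targets": [[-0.2,[0,0,-0.4],[0,0,0]],[-0.2,[0,0,-1.1],[0,0,0]],[-0.2,[0,0,-2.0],[0,0,0]],[-0.2,[0,0,-3.0],[0,0,0]],[-0.2,[0,0,-3.5],[0,0,0]]]}}

```text
t: 18.7
position: [0.4862, 0.2606, 0.2685]
eef_rot: [[-0.179, -0.984, 0.004], [-0.984, 0.179, 0.002], [-0.003, -0.004, -1.0]]
force: [0.7, -0.1, -0.3]
grip_width: 0.399
```

Emit:
{"api": "arm_command", "payload": {"targets": [[-0.2,[0.8,0,0],[0,0,0]],[-0.2,[1.6,0,0],[0,0,0]],[-0.2,[2.4,0,0],[0,0,0]],[-0.2,[3.2,0,0],[0,0,0]],[-0.2,[4.0,0,0],[0,0,0]]]}}

```text
t: 19.2
position: [0.4494, 0.0622, 0.2639]
eef_rot: [[-0.179, -0.984, 0.0], [-0.984, 0.179, 0.0], [-0.0, -0.0, -1.0]]
force: [1.1, -0.4, 0.1]
grip_width: 0.399
```

Emit:
{"api": "arm_command", "payload": {"targets": [[-0.2,[0.8,0,0],[0,0,0]],[-0.2,[1.6,0,0],[0,0,0]],[-0.2,[2.4,-0.4,0],[0,0,0]],[-0.2,[3.2,-0.8,0],[0,0,0]],[-0.2,[4.0,-1.2,0],[0,0,0]]]}}

```text
t: 19.7
position: [0.4733, -0.1459, 0.2641]
eef_rot: [[-0.179, -0.984, 0.001], [-0.984, 0.179, -0.0], [-0.0, -0.001, -1.0]]
force: [1.1, 0.2, 1.2]
grip_width: 0.4
```

```bash
sed -i 's/g6/g7/' f.py; python3 f.py | grep -v before
```

```text
after both [ 0.4854  0.2627  0.0995 -6.9593] bar z 0.0855 -0.719
after scene [ 0.4857  0.2628  0.0999 -8.0026] bar z 0.0859 -0.42
after top [ 0.4858  0.2624  0.0999 -6.052 ] bar z 0.0859 -0.312
19.8 [ 0.4737085  -0.1478023   0.26314229]
```

View pics/g7.png

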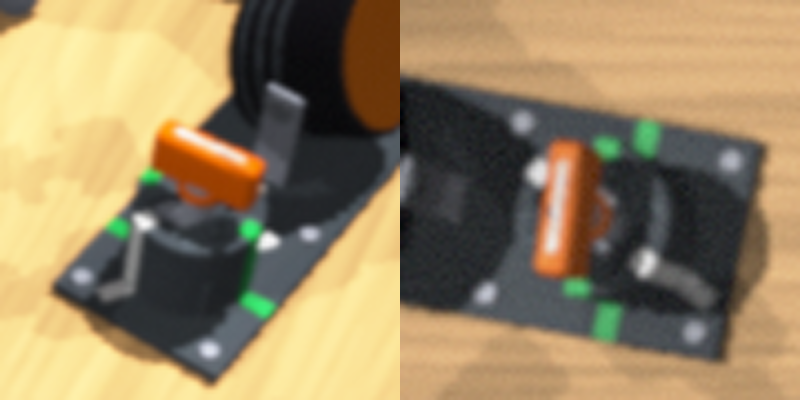

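The bolt binds at about -7° with the lateral force always toward -y. The axis is therefore probably about 2 mm further toward -y than calibrated, and the offset makes a lug hit early. I'll regrasp 2 mm toward -y with less press.

Emit:
{"api": "arm_command", "payload": {"targets": [[-0.2,[-0.8,0.4,0],[0,0,0]],[-0.2,[-1.6,0.8,0],[0,0,0]],[-0.2,[-2.4,1.2,0],[0,0,0]],[-0.2,[-3.2,1.2,0],[0,0,0]],[-0.2,[-4.0,1.2,0],[0,0,0]]]}}

```text
t: 20.3
position: [0.4493, 0.0656, 0.2644]
eef_rot: [[-0.179, -0.984, 0.001], [-0.984, 0.179, 0.0], [-0.001, -0.001, -1.0]]
force: [-0.0, -0.9, 0.6]
grip_width: 0.4
```

Emit:
{"api": "arm_command", "payload": {"targets": [[-0.2,[-0.8,0,0],[0,0,-0.2]],[-0.2,[-1.6,0,0],[0,0,-0.4]],[-0.2,[-2.4,0,0],[0,0,-0.45]],[-0.2,[-3.2,0,0.3],[0,0,-0.45]],[-0.2,[-3.96,-0.01,0.6],[0,0,-0.45]]]}}

```text
t: 20.8
position: [0.4855, 0.2606, 0.2339]
eef_rot: [[-0.116, -0.993, 0.001], [-0.993, 0.116, 0.001], [-0.001, -0.001, -1.0]]
force: [0.8, -1.0, 0.0]
grip_width: 0.399
```

Emit:
{"api": "arm_command", "payload": {"targets": [[-0.2,[0,0,0.9],[0,0,0]],[-0.2,[0,0,1.8],[0,0,0]],[-0.2,[0,0,2.5],[0,0,0]],[-0.2,[0,0,2.88],[0,0,0]],[-0.2,[0,0,2.88],[0,0,0]]]}}

```text
t: 21.3
position: [0.4842, 0.258, 0.087]
eef_rot: [[-0.116, -0.993, -0.004], [-0.993, 0.116, -0.002], [0.002, 0.004, -1.0]]
force: [0.5, -0.6, 0.7]
grip_width: 0.401
```

Emit:
{"api": "arm_command", "payload": {"targets": [[-1,[0,0,0],[0,0,0]],[-1,[0,0,0],[0,0,0]],[-1,[0,0,0],[0,0,0]],[-1,[0,0,-0.02],[0,0,0]]]}}

```text
t: 21.7
position: [0.4862, 0.2586, 0.0918]
eef_rot: [[-0.117, -0.993, 0.001], [-0.993, 0.117, 0.001], [-0.001, -0.001, -1.0]]
force: [1.5, 3.7, -3.9]
grip_width: 0.17
```

```bash
python3 o.py
```

```text
21.7 [0.4862 0.2586 0.0918] -96.7 F [ 1.5  3.7 -3.9] Ftool [-3.8 -1.1  3.9] M [ 0.89 -0.26  0.14] 0.17
```

Emit:
{"api": "arm_command", "payload": {"targets": [[-1,[-0.014,0,0.01],[0,0,0]],[-1,[-0.014,0,0.012],[0,0,0.2]],[-1,[-0.014,0,0.014],[0,0,0.4]],[-1,[-0.014,0,0.014],[0,0,0.4]]]}}

```text
t: 22.1
position: [0.4864, 0.2591, 0.091]
eef_rot: [[-0.174, -0.985, 0.001], [-0.985, 0.174, 0.0], [-0.0, -0.001, -1.0]]
force: [-1.5, 1.2, 6.7]
grip_width: 0.173
```

```bash
python3 o.py
```

```text
22.1 [0.4864 0.2591 0.091 ] -100.01 F [-1.5  1.2  6.7] Ftool [-0.9  1.7 -6.7] M [0.31 0.14 0.33] 0.173
```

Emit:
{"api": "arm_command", "payload": {"targets": [[-1,[0,0,-0.01],[0,0,0.2]],[-1,[0,0,-0.01],[0,0,0.4]],[-1,[0,0,-0.01],[0,0,0.4]]]}}

```text
t: 22.4
position: [0.4862, 0.2591, 0.0911]
eef_rot: [[-0.228, -0.974, 0.001], [-0.974, 0.228, 0.0], [-0.0, -0.001, -1.0]]
force: [-0.6, 2.0, 5.6]
grip_width: 0.173
```

```bash
python3 o.py; python3 - <<'E'
from workcell import *
from h import *
s=snapshot("scene");cv2.imwrite("pics/h8.png",cv2.resize(s["color"][105:195,350:450,::-1],None,fx=6,fy=6,interpolation=cv2.INTER_CUBIC))
E
```

```text
22.4 [0.4862 0.2591 0.0911] -103.19 F [-0.6  2.   5.6] Ftool [-1.9  1.1 -5.6] M [ 0.45 -0.05  0.86] 0.173
```

View pics/h8.png

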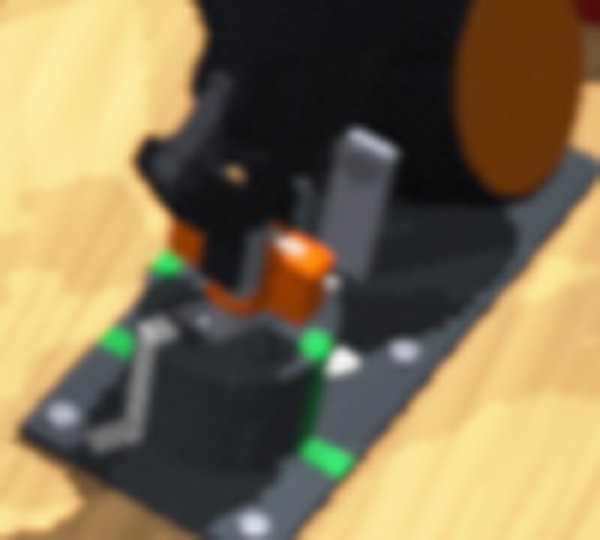

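Emit:
{"api": "arm_command", "payload": {"targets": [[-1,[0,0,-0.01],[0,0,-0.5]],[-1,[0,0,-0.01],[0,0,-1.0]],[-1,[0,0,-0.01],[0,0,-1.5]],[-1,[0,0,-0.01],[0,0,-1.5]]]}}

```text
t: 22.85
position: [0.4862, 0.2589, 0.0916]
eef_rot: [[-0.018, -1.0, 0.0], [-1.0, 0.018, 0.0], [-0.0, -0.0, -1.0]]
force: [-0.6, 1.0, 5.7]
grip_width: 0.173
```

```bash
python3 o.py
```

```text
22.85 [0.4862 0.2589 0.0916] -91.02 F [-0.6  1.   5.7] Ftool [-1.   0.7 -5.7] M [0.13 0.16 0.02] 0.173
```

Emit:
{"api": "arm_command", "payload": {"targets": [[-1,[0,0,-0.005],[0,0,0.5]],[-1,[0,0,-0.005],[0,0,0.75]],[-1,[0,0,-0.005],[0,0,0.75]]]}}

```text
t: 23.15
position: [0.4861, 0.2589, 0.0914]
eef_rot: [[-0.125, -0.992, 0.0], [-0.992, 0.125, 0.0], [-0.0, -0.0, -1.0]]
force: [1.8, 2.2, 1.5]
grip_width: 0.176
```

```bash
python3 o.py
```

```text
23.15 [0.4861 0.2589 0.0914] -97.19 F [1.8 2.2 1.5] Ftool [-2.4 -1.5 -1.5] M [ 0.55 -0.33  0.12] 0.176
```

Emit:
{"api": "arm_command", "payload": {"targets": [[-1,[0,0,0],[0,0,0.25]],[-1,[0,0,0],[0,0,0.25]]]}}

```text
t: 23.35
position: [0.4861, 0.259, 0.0914]
eef_rot: [[-0.158, -0.987, 0.0], [-0.987, 0.158, 0.0], [-0.0, -0.0, -1.0]]
force: [2.1, 3.2, 1.8]
grip_width: 0.171
```

```bash
python3 o.py
```

```text
23.35 [0.4861 0.259  0.0914] -99.1 F [2.1 3.2 1.8] Ftool [-3.5 -1.6 -1.8] M [ 0.67 -0.4   0.22] 0.171
```

Emit:
{"api": "arm_command", "payload": {"targets": [[-1,[0,0,0],[0,0,0.25]],[-1,[0,0,0],[0,0,0.25]]]}}

```text
t: 23.55
position: [0.486, 0.259, 0.0914]
eef_rot: [[-0.192, -0.981, 0.0], [-0.981, 0.192, 0.0], [-0.0, -0.0, -1.0]]
force: [1.8, 3.5, 1.3]
grip_width: 0.17
```

```bash
python3 o.py
```

```text
23.55 [0.486  0.259  0.0914] -101.05 F [1.8 3.5 1.3] Ftool [-3.8 -1.1 -1.3] M [ 0.71 -0.39  0.53] 0.17
```

Backed off and turned forward again with almost no load, the bolt meets the same firm stop. Torque rises steeply at the same angle however the gripper is centred or pressed, so the thread is run up to its end. I'll release, clear and check.

Emit:
{"api": "arm_command", "payload": {"targets": [[-0.2,[0,0,0],[0,0,0]],[-0.2,[0,0,0],[0,0,0]],[-0.2,[0,0,0],[0,0,0]],[-0.2,[0,0,0],[0,0,0]]]}}

```text
t: 23.95
position: [0.486, 0.2588, 0.0914]
eef_rot: [[-0.192, -0.981, -0.0], [-0.981, 0.192, -0.0], [0.0, 0.0, -1.0]]
force: [0.0, -1.1, 0.3]
grip_width: 0.398
```

Emit:
{"api": "arm_command", "payload": {"targets": [[-0.2,[0,0,-0.4],[0,0,0]],[-0.2,[0,0,-1.1],[0,0,0]],[-0.2,[0,0,-2.0],[0,0,0]],[-0.2,[0,0,-3.0],[0,0,0]],[-0.2,[0,0,-3.5],[0,0,0]]]}}

```text
t: 24.45
position: [0.4864, 0.2591, 0.2711]
eef_rot: [[-0.192, -0.981, 0.004], [-0.981, 0.192, 0.002], [-0.003, -0.004, -1.0]]
force: [0.9, -0.7, 0.4]
grip_width: 0.403
```

Emit:
{"api": "arm_command", "payload": {"targets": [[-0.2,[0.8,0,0],[0,0,0]],[-0.2,[1.6,0,0],[0,0,0]],[-0.2,[2.4,0,0],[0,0,0]],[-0.2,[3.2,0,0],[0,0,0]],[-0.2,[4.0,0,0],[0,0,0]]]}}

```text
t: 24.95
position: [0.4468, 0.0613, 0.2665]
eef_rot: [[-0.192, -0.981, 0.0], [-0.981, 0.192, -0.0], [0.0, -0.0, -1.0]]
force: [1.0, -0.5, 0.1]
grip_width: 0.402
```

Emit:
{"api": "arm_command", "payload": {"targets": [[-0.2,[0.8,0,0],[0,0,0]],[-0.2,[1.6,0,0],[0,0,0]],[-0.2,[2.4,-0.4,0],[0,0,0]],[-0.2,[3.2,-0.8,0],[0,0,0]],[-0.2,[4.0,-1.2,0],[0,0,0]]]}}

```text
t: 25.45
position: [0.4678, -0.1471, 0.2668]
eef_rot: [[-0.193, -0.981, 0.001], [-0.981, 0.193, -0.0], [0.0, -0.001, -1.0]]
force: [0.9, 0.6, -0.1]
grip_width: 0.401
```

```bash
sed -i 's/g7/i9/' f.py; python3 f.py
```

```text
before both [0.486  0.2607 0.1176 1.1584] bar z 0.1036 -0.75
before scene [ 0.4863  0.2595  0.119  -0.1258] bar z 0.105 -0.437
before top [0.486  0.26   0.119  2.7603] bar z 0.105 -0.339
after both [ 0.4853  0.2581  0.0995 -5.973 ] bar z 0.0855 -0.848
after scene [ 0.4857  0.2577  0.0999 -7.9363] bar z 0.0859 -0.509
after top [ 0.4853  0.2578  0.0999 -5.6086] bar z 0.0859 -0.351
25.55 [ 0.46816413 -0.14902476  0.26576025]
```

View pics/i9.png

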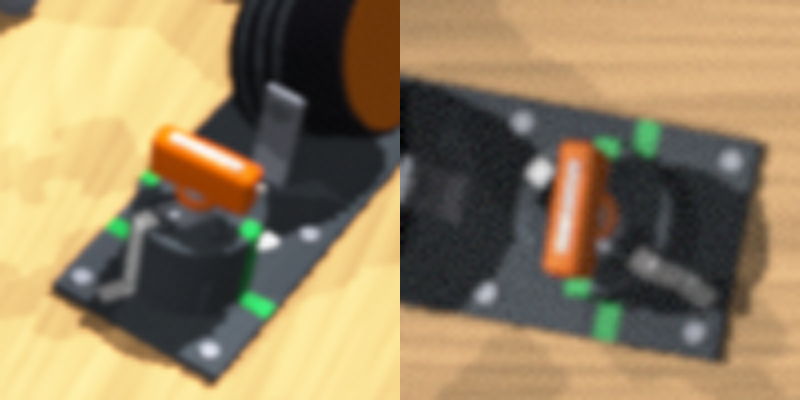

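```bash
python3 -c "
from workcell import *
print(hand_in())"
```

```text
the job is handed in; nothing more can be done
None
```

The orange bolt is dropped into its slot and driven down to home height, but its bar reads 2–4° short of the green marks. I handed the job in at about 25.6 s with the gripper clear of everything.

- **Sequence:** I gripped the amber lamp's bolt and turned it counter-clockwise to the white marks. I then lowered it 14.4 mm until it touched bottom at about 5 N, and paused for about 1 s. From there I drove it clockwise to the green marks and let go.
- **Height:** the last pictures put the bar at about 86 mm, where 86 mm is fully home. The wrist force stayed below about 20 N in every reading I took.
- **Angle, where the checks disagree:** the bar measured -6° to -8° in the last pictures, against green marks at -9.9°. I regrasped three times to close the gap. On the last I also backed it off 12° and drove it forward again. Each time it met the same firm resistance, up to 0.86 N m, and stayed at that angle.
- **Unexplained:** the end stop should lie about 6° past the green marks, but the bolt stopped slightly before them. My picture measurements are only good to a few degrees. I treated the resistance as the end of travel, but I could not rule out the bolt binding.

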